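# Arm the test pump under its red safety guard

### The arm

A 7-joint arm with a two-finger parallel gripper is mounted at the origin on the work surface. World frame = base frame: x ahead of the robot, y to its left, z up, the work surface at z = 0. Lengths are in m, angles in rad, forces in N, time in s.
With the tool pointing down it reaches from about 0.4 to 0.9 m from the base axis. Payload 5.5 kg.
Tool frame: the origin (TCP) lies on the mounting face of the last link; the fingertips stand 173 mm ahead of it and the grasp point (between the pads) lies 155 mm ahead of it; z points along the fingers, y is the line along which they close (so a half turn about z gives the same grasp; the last joint's range is limited). The gripper opens to 85 mm and grips with 20 to 120 N. Pads are 22 mm wide; open, the fingers measure 114 mm over their backs; the gripper's body (76 mm by 85 mm) begins 54 mm behind the grasp point. The pads swing forward as they close: fully open they stand 13 mm farther back than shut.
Start: joints at [-1.043, 0.501, -0.427, 1.55, 0.221, 1.138, -0.21], TCP at [0.17, 0.627, 0.405] pointing down, gripper open.
Joint ranges: [-2.88, 2.88], [-0.31, 2.03], [-1.54, 1.56], [0.2, 2.42], [-1.41, 4.55], [0.19, 2.02], [-2.57, 2.57]. Speed limits (rad/s): [2.57, 2.57, 3.14, 3.14, 3.14, 3.14, 3.14].

### API

Orientations are given as a 3x3 rotation matrix whose columns are the frame's x, y, z axes.
In Python, from station import arm, vision gives the robot as it stands.
- The arm moves only by the shell command python3 -m jog 'ROWS' [FORCE]. ROWS is JSON, a list of rows, each a list of 3 entries, a list of its own where there are three numbers: the shift along the tool's x, y, z in m, then the turn, a rotation vector about the tool's x, y, z in degrees, then the opening, from 0 (shut) to 1 (fully open). In form: [[[tx, ty, tz], [rx, ry, rz], grip], ...]. A call has 1 to 8 rows; each row is the pose to reach, as a shift and turn from the pose commanded when the call began, along the tool's axes at that moment; what a row does not reach only later rows make up. A row lasts 1/8 s, in which the tool goes at most 62.5 mm and 10.7 degrees, less where a joint would pass 70% of its speed; a pose out of reach is approached as far as the arm can. A call with a gripper value outside its range is refused whole. The fingers move at their own pace and stop on an object; FORCE is the grip in N (left out, the last holds). Time passes only in rows, so rows that repeat a pose let the fingers close. It gives the time, the measured TCP pose, the force, the opening and the grip force at its end, in the units of the state.
- arm.get_obs(): the state, without advancing time (a new reading comes with each control period).
- vision.read_camera(name): name is "scene" or "top" or "wrist"; returns the picture (420x560x3 uint8, red, green, blue); there is no depth.
- vision.camera_model(name): a dict with "fx", "fy", "cx", "cy" (pixels), "k1" (the pictures are not rectified: a ray, as slopes to the right and down, at radius r is drawn at 1 + k1 r^2 times it, then the intrinsics apply), "rvec" (rotation vector, rad) and "tvec" (3), from world to camera coordinates, as OpenCV has them. Camera axes: x right, y down, z forward; pixel columns grow to the right and rows downward; lengths in m; the calibration is good to about 2 mm. A picture is of the moment at which its call begins: read the wrist's pose just before it. camera_model takes no time and is no camera call; for the wrist camera it gives the pose at the moment of the call.
- arm.job_done(): hands the job in; it is judged then, once.
The state is a dict: "t": time; "joint_positions": joint angles; "joint_velocities": joint speeds; "joint_efforts": joint torques, N m; "tcp_pos": TCP position; "eef_rot": TCP orientation; "contact_force": force on the tool from outside, world axes, zero at the start; "wrist_torque": the same for the moment, N m; "finger_gap": finger opening in m; "gripper_force": force on a finger pad.
Only numpy, scipy, OpenCV 4.12 (cv2) and the standard library are available. Lean on these libraries where they do the work, as an engineer would, in place of code of your own. Each camera call takes 0.05 s, during which the arm holds its last target. There are 200 camera calls.

### The job

Arm the test pump: on the grey control box with the red safety guard, swing the guard fully up and back, flip the black toggle beneath it all the way over towards the guard's hinge, then close the red guard fully again. Leave the yellow guard on the other box shut.

Things in the scene. Friction and masses are not known exactly. Their poses are not given: they have to be found in the camera images.
- control_box: Grey control box with the red guard, fixed to the bench: 160 (x) by 130 (y) by 60 mm high. Origin: centre of its underside, at bench level; x points from the box's front to its rear (away from the robot, turned up to 20 degrees), y to its left, z up. Offsets below are in this frame, in mm. Guard's hinge axis: along y through x 30, z 64. Toggle's pivot: x -8, y 0, z 60.
- red_guard (a joint): Guard angle, rad: 0 shut, 1.57 upright, 1.75 stop. Friction hinge: stays where left; 1-2 N at the bar moves it. Red shell, open below, 64 wide; shut it spans x -48 to 30, top z 110. On it a steel bar along y, 10 thick, 64 long, on 7 mm posts at y -29, 29; bar axis when shut at x -32, z 142, with 32 clear to the guard's top. Opening carries it up, over to the rear (upright: x 108, z 126).
- toggle (a joint): Angle of the black toggle under the red guard, rad: 0 leans 0.45 to the box's front (off; starts within 0.05 of this), 0.9 leans 0.45 towards the hinge (on, stop). Swings in the plane y = 0. 37 mm long from its pivot, head 17 mm thick, head's top about z 96. Stays where it is left; takes about 2 N at the head.
- yellow_guard (a joint): Angle of the yellow guard, rad, on a second, otherwise identical grey box on the other side of the bench: 0 shut. It is to stay shut.
Things that resemble listed ones, but are neither listed nor needed, are in the scene too. What is shaped like the control_box but green is not meant. What is shaped like the part that bears yellow_guard but orange is not meant.

How it is judged:
By the outcome, as a careful person would: the job done as asked, in the order asked, and still so for the second after the job is handed in, with the robot touching nothing.
It also fails if it takes over 58 s, if anything falls off the work surface, if the arm or the gripper's body presses on something with over 40 N, if the wrist force passes 120 N, or if a joint passes its speed limit or range.

## Working session

There is one attempt and no reset: what is moved stays moved. The work goes in short steps, Python scripts to look and compute and a shell command to move; the robot and the scene stay as the last step left them, time stands still between calls to the robot, and variables do not carry over. Pictures are saved under pics/ and viewed, at most 10 in all, crops included, and the job is handed in when it is done.

```bash
mkdir -p pics; cat > h.py <<'E'
import numpy as np, cv2
from station import arm, vision
def save(n,im): cv2.imwrite('pics/'+n+'.png',im[:,:,::-1])
def ray(m,uv):
    K=np.array([[m['fx'],0,m['cx']],[0,m['fy'],m['cy']],[0,0,1.]])
    d=cv2.undistortPoints(np.array([[uv]],float),K,np.array([m['k1'],0,0,0.]))[0,0]
    R=cv2.Rodrigues(np.array(m['rvec'],float))[0];t=np.array(m['tvec'],float)
    return -R.T@t, R.T@np.array([d[0],d[1],1])
def onz(m,uv,z):
    o,d=ray(m,uv); return o+d*(z-o[2])/d[2]
def proj(m,P):
    K=np.array([[m['fx'],0,m['cx']],[0,m['fy'],m['cy']],[0,0,1.]])
    return cv2.projectPoints(np.array(P,float).reshape(-1,1,3),np.array(m['rvec'],float),np.array(m['tvec'],float),K,np.array([m['k1'],0,0,0.]))[0][:,0]
E
python3 - <<'E'
from h import *
a=vision.read_camera('top');b=vision.read_camera('scene')
np.save('top.npy',a);np.save('scene.npy',b)
save('a',cv2.resize(np.vstack([a,b]),(800*600//800,600)) if 0 else cv2.resize(np.hstack([a,b]),(800,300)))
save('top',a);save('scene',b)
for n in('top','scene'):
    m=vision.camera_model(n);print(n,ray(m,(280,210)))
o=arm.get_obs();print(o['t'],o['tcp_pos'],o['eef_rot'],o['finger_gap'])
E
```

```text
top (array([ 0.27896766, -0.02973494,  1.32078987]), array([ 0.21949106,  0.01684034, -0.97555054]))
scene (array([ 1.01602419, -0.56831638,  0.57863928]), array([-0.49089472,  0.64797724, -0.58279056]))
0.1 [0.17009941 0.62702125 0.4037352 ] [[-9.65144793e-01  2.61715927e-01 -5.49149327e-04]
 [ 2.61716489e-01  9.65143312e-01 -1.69328409e-03]
 [ 8.68483846e-05 -1.77798576e-03 -9.99998416e-01]] 0.08528266629243908
```

View pics/top.png

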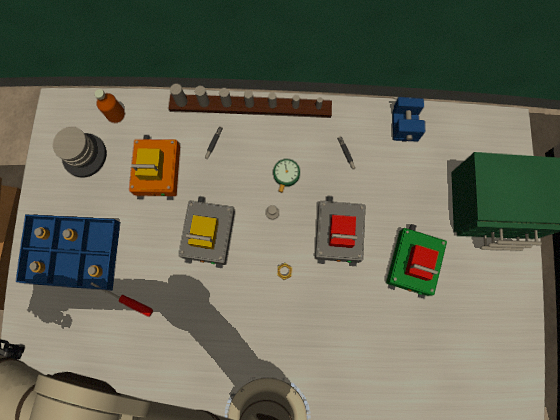

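View pics/scene.png

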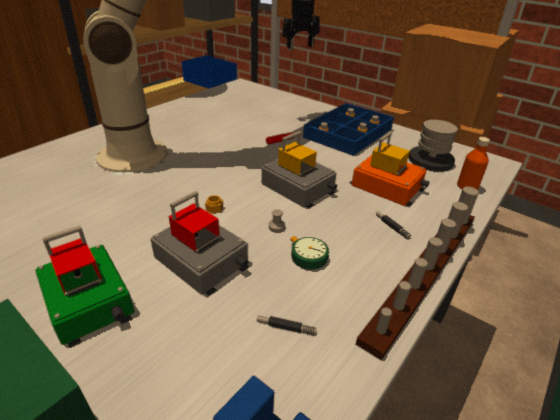

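Top view: there are four candidates, at (341,231) grey box with red guard, (421,262) green box with red guard, (206,232) grey box with yellow guard and (154,167) orange box with yellow guard. By the description I want the one at (341,231). I'll measure it and check it in a close crop.

```bash
python3 - <<'E'
from h import *
a=np.load('top.npy');b=np.load('scene.npy')
m=vision.camera_model('top')
x0,y0=295,180
c=a[y0:285,x0:390].copy()
hsv=cv2.cvtColor(c,cv2.COLOR_RGB2HSV)
red=((hsv[...,0]<6)|(hsv[...,0]>174))&(hsv[...,1]>170)&(hsv[...,2]>90)
grey=(hsv[...,1]<50)&(hsv[...,2]<135)&(hsv[...,2]>70)
def big(mk):
    k=max(cv2.findContours(mk.astype(np.uint8),0,2)[0],key=cv2.contourArea);return k
g=cv2.morphologyEx((grey|red).astype(np.uint8),cv2.MORPH_OPEN,np.ones((13,13)))
for nm,k,z in(('grey',big(g),.06),('red',big(red),.11)):
    r=cv2.minAreaRect(k);bx=cv2.boxPoints(r)+[x0,y0]
    P=np.array([onz(m,p,z) for p in bx]);print(nm,bx.round(1).tolist());print(P.round(4),P.mean(0).round(4))
    for i in range(4):
        d=P[(i+1)%4]-P[i];print(np.linalg.norm(d).round(4),np.degrees(np.arctan2(d[1],d[0])).round(1))
    cv2.polylines(c,[np.intp(bx-[x0,y0])],1,(0,255,0) if nm=='grey' else (0,0,255))
big1=cv2.resize(c,None,fx=4,fy=4,interpolation=2)
s=cv2.resize(b[180:300,140:260],(420,420),interpolation=2)
out=np.zeros((420,800,3),np.uint8);out[:,:380]=big1[:420,:380];out[:,380:]=s
save('crop',out)
E
```

```text
grey [[332.0, 216.0], [355.0, 216.0], [355.0, 233.0], [332.0, 233.0]]
[[ 0.5524 -0.1526  0.06  ]
 [ 0.5554 -0.2167  0.06  ]
 [ 0.5075 -0.2173  0.06  ]
 [ 0.5047 -0.1538  0.06  ]] [ 0.53   -0.1851  0.06  ]
0.0641 -87.3
0.0479 -179.2
0.0636 92.6
0.0478 1.4
red [[330.6, 233.2], [331.7, 214.5], [355.8, 216.1], [354.6, 234.7]]
[[ 0.4951 -0.1451  0.11  ]
 [ 0.5455 -0.1469  0.11  ]
 [ 0.5444 -0.2114  0.11  ]
 [ 0.494  -0.209   0.11  ]] [ 0.5197 -0.1781  0.11  ]
0.0504 -2.1
0.0645 -91.0
0.0505 177.3
0.064 89.0
```

View pics/crop.png

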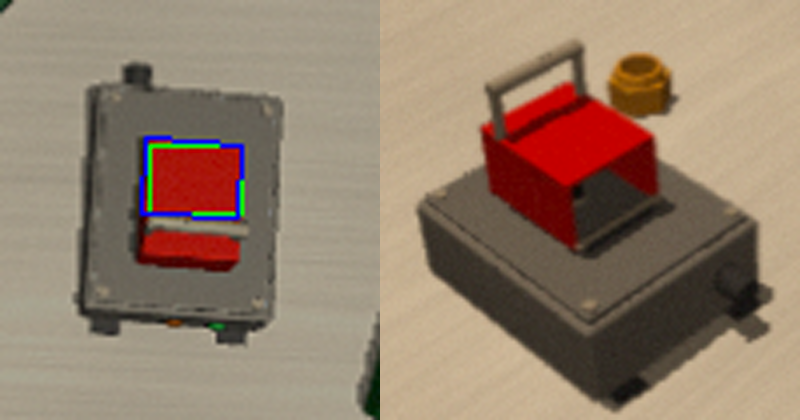

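The crop confirms it: grey box, red guard shut, bar from (148,225) to (247,232) in the crop. Next I'll get the frame and the distance to go.

```bash
python3 - <<'E'
from h import *
m=vision.camera_model('top')
f=lambda p,z: onz(m,(295+p[0]/4-.4,180+p[1]/4-.4),z)[:2]
bl,br=f((148,225),.142),f((247,232),.142)
rl,rr=f((145,138),.11),f((242,146),.11)
tl,tr,fr,fl=f((96,87),.06),f((282,100),.06),f((270,318),.06),f((86,308),.06)
def info(n,l,r):
    d=l-r;print(n,(l+r)/2,np.linalg.norm(d),'yaw',np.degrees(np.arctan2(-d[0],d[1])))
info('bar',bl,br);info('rear top',rl,rr);info('box rear',tl,tr);info('box front',fl,fr);print((tl+tr+fl+fr)/4)
o=arm.get_obs();print(o['tcp_pos'],o['joint_positions'])
E
```

```text
bar [ 0.48167389 -0.17683866] 0.0639328324408421 yaw -1.5327928057118132
rear top [ 0.54537982 -0.17703483] 0.06500818183033515 yaw -2.140798451084159
box rear [ 0.59083615 -0.17944279] 0.1304960555245439 yaw -1.3694783345095736
box front [ 0.4369235  -0.17508359] 0.12575948756051222 yaw -0.6585909058086857
[ 0.51387983 -0.17726319]
[0.17009941 0.62702125 0.4037352 ] [-1.04277041  0.50179553 -0.42679716  1.55134709  0.22078263  1.1382785
 -0.21030656]
```

```bash
python3 -m jog '[[[-0.04,-0.036,-0.01],[0,0,8],1],[[-0.08,-0.07,-0.03],[0,0,18],1],[[-0.125,-0.11,-0.04],[0,0,28],1],[[-0.17,-0.15,-0.04],[0,0,38],1],[[-0.215,-0.19,-0.04],[0,0,48],1],[[-0.26,-0.23,-0.04],[0,0,58],1],[[-0.30,-0.265,-0.04],[0,0,68],1],[[-0.34,-0.298,-0.04],[0,0,76.5],1]]' 20
python3 -c "
from h import *
o=arm.get_obs();print(o['joint_positions'],o['tcp_pos'],o['eef_rot'])
d=np.array([.482,-.177,.415])-o['tcp_pos'];print(np.array(o['eef_rot']).T@d)"
```

```text
t: 1.1
tcp_pos: [0.4209, 0.2489, 0.4446]
eef_rot: [[0.035, 0.999, -0.0], [0.999, -0.035, -0.0], [-0.0, -0.0, -1.0]]
contact_force: [-0.1, 0.4, 0.3]
finger_gap: 0.0853
gripper_force: 0.0
[-0.55150035  0.1408142  -0.04127128  1.9086835   0.0064944   1.09230308
 -0.6300418 ] [0.42085061 0.24890043 0.44460668] [[ 3.46804593e-02  9.99398449e-01 -8.17377082e-05]
 [ 9.99398452e-01 -3.46804613e-02 -2.39329168e-05]
 [-2.67532214e-05 -8.08585345e-05 -9.99999996e-01]]
[-0.42352275  0.07588542  0.02961188]
```

```bash
python3 -m jog '[[[-0.05,0.01,0],[0,0,0],1],[[-0.105,0.02,0],[0,0,0],1],[[-0.165,0.03,0.01],[0,0,0],1],[[-0.225,0.04,0.01],[0,0,0],1],[[-0.285,0.05,0.02],[0,0,0],1],[[-0.34,0.06,0.025],[0,0,0],1],[[-0.39,0.07,0.03],[0,0,0],1],[[-0.4235,0.076,0.03],[0,0,0],1]]'
python3 - <<'E'
from h import *
m=vision.camera_model('wrist');o=arm.get_obs();a=vision.read_camera('wrist');save('w1',a);np.save('w1.npy',a)
print(o['tcp_pos'],o['joint_positions'],ray(m,(280,210)))
E
```

```text
t: 2.1
tcp_pos: [0.4834, -0.1774, 0.414]
eef_rot: [[0.032, 0.999, -0.001], [0.999, -0.032, -0.0], [-0.001, -0.001, -1.0]]
contact_force: [-0.3, 0.2, 0.1]
finger_gap: 0.0859
gripper_force: 0.0
[ 0.4833877  -0.1773533   0.41402031] [ 0.01020576  0.22350134  0.33400808  1.8976123  -0.0836057   1.03503293
  0.34767867] (array([ 0.48523272, -0.09867219,  0.38230761]), array([-0.00626481, -0.29987037, -0.95399578]))
```

View pics/w1.png

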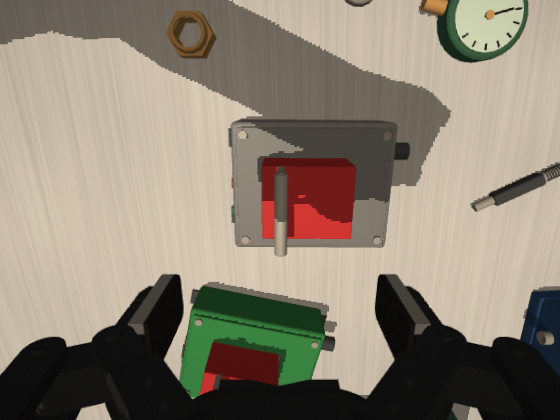

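The wrist view shows the red guard on the grey box, bar from (281,172) to (281,252). The fingers are at the bottom, one on each side of it.

```bash
python3 - <<'E'
from h import *
m=vision.camera_model('wrist')
for p in((281,169),(281,256)): print(onz(m,p,.142))
c=np.array([onz(m,p,.06) for p in((236,122),(397,124),(385,247),(236,246))]);print(c,c.mean(0))
o=arm.get_obs();R=np.array(o['eef_rot']);print(o['tcp_pos']+R@[0,0,.155])
E
```

```text
[ 0.48579843 -0.14828907  0.142     ]
[ 0.48341921 -0.21730449  0.142     ]
[[ 0.44557082 -0.11803635  0.06      ]
 [ 0.59579312 -0.12506843  0.06      ]
 [ 0.59204791 -0.25014463  0.06      ]
 [ 0.43612466 -0.243124    0.06      ]] [ 0.51738413 -0.18409335  0.06      ]
[ 0.48335096 -0.18200919  0.25944867]
```

```bash
python3 -m jog '[[[0,0,0.03],[0,0,0],1],[[0,0,0.07],[0,0,0],1],[[0,0,0.1],[0,0,0],1],[[0,0.001,0.115],[0,0,0],1],[[0,0.001,0.115],[0,0,0],0.5],[[0,0.001,0.115],[0,0,0],0.2],[[0,0.001,0.115],[0,0,0],0],[[0,0.001,0.115],[0,0,0],0]]' 20
python3 -m jog '[[[0,0,0],[0,0,0],0],[[0,0,0],[0,0,0],0]]'
```

```text
t: 3.15
tcp_pos: [0.4852, -0.1749, 0.3005]
eef_rot: [[0.029, 1.0, 0.002], [1.0, -0.029, -0.0], [-0.0, 0.002, -1.0]]
contact_force: [-0.8, -0.3, 0.1]
finger_gap: 0.0123
gripper_force: 0.0
t: 3.4
tcp_pos: [0.4848, -0.1749, 0.3001]
eef_rot: [[0.029, 1.0, 0.0], [1.0, -0.029, 0.0], [0.0, 0.0, -1.0]]
contact_force: [-1.8, 0.9, 4.6]
finger_gap: 0.0092
gripper_force: 21.1
```

```bash
python3 -m jog '[[[0,0.008,-0.006],[0,0,0],0],[[0,0.0167,-0.0107],[0,0,0],0],[[0,0.026,-0.015],[0,0,0],0],[[0,0.0353,-0.018],[0,0,0],0],[[0,0.045,-0.02],[0,0,0],0],[[0,0.055,-0.0214],[0,0,0],0],[[0,0.065,-0.0216],[0,0,0],0],[[0,0.0748,-0.0208],[0,0,0],0]]'
```

```text
t: 4.4
tcp_pos: [0.5604, -0.1773, 0.3204]
eef_rot: [[0.029, 1.0, 0.0], [1.0, -0.029, -0.0], [-0.0, 0.0, -1.0]]
contact_force: [-3.3, -3.0, 0.6]
finger_gap: 0.009
gripper_force: 20.9
```

```bash
python3 -m jog '[[[0,0.01,0.002],[0,0,0],0],[[0,0.0193,0.0045],[0,0,0],0],[[0,0.0286,0.008],[0,0,0],0],[[0,0.0374,0.0127],[0,0,0],0],[[0,0.046,0.018],[0,0,0],0],[[0,0.0536,0.0244],[0,0,0],0],[[0,0.065,0.037],[0,0,0],0],[[0,0.075,0.0517],[0,0,0],0]]'
python3 -m jog '[[[0,0,0.002],[0,0,0],0],[[0,0,0.004],[0,0,0],0]]'
```

```text
t: 5.4
tcp_pos: [0.6351, -0.1794, 0.2681]
eef_rot: [[0.029, 1.0, -0.001], [1.0, -0.029, -0.0], [-0.0, -0.001, -1.0]]
contact_force: [-26.3, 0.2, 40.9]
finger_gap: 0.0093
gripper_force: 25.8
t: 5.65
tcp_pos: [0.6347, -0.1794, 0.2662]
eef_rot: [[0.029, 1.0, -0.001], [1.0, -0.029, 0.001], [0.001, -0.001, -1.0]]
contact_force: [-12.6, -0.7, 26.8]
finger_gap: 0.0092
gripper_force: 24.0
```

```bash
python3 -m jog '[[[0,0,-0.002],[0,0,0],0.22],[[0,0,-0.002],[0,0,0],0.22],[[0,0,-0.002],[0,0,0],0.22],[[0,0,-0.03],[0,0,0],0.22],[[0,0,-0.07],[0,0,0],0.22],[[0,-0.03,-0.12],[0,0,0],0.22],[[0,-0.08,-0.15],[0,0,0],0],[[0,-0.12,-0.15],[0,0,0],0]]'
python3 - <<'E'
from h import *
m=vision.camera_model('wrist');a=vision.read_camera('wrist');b=vision.read_camera('scene')
np.save('w2.npy',a);save('w2',np.hstack([a[:,:],b[140:300,120:280].repeat(1,0)]) if 0 else a)
s=cv2.resize(b[160:300,130:270],(420,420));save('w2',cv2.resize(np.hstack([a,s]),(800,343)))
import json;json.dump({k:np.array(v).tolist() for k,v in m.items()},open('w2.json','w'))
o=arm.get_obs();print(o['tcp_pos'],o['eef_rot'])
E
```

```text
t: 6.65
tcp_pos: [0.5141, -0.1759, 0.4174]
eef_rot: [[0.029, 1.0, 0.005], [1.0, -0.029, -0.001], [-0.001, 0.005, -1.0]]
contact_force: [0.1, 0.1, -1.0]
finger_gap: 0.0001
gripper_force: 0.0
[ 0.51108201 -0.17604817  0.41504749] [[ 0.03130068  0.99950882 -0.00154413]
 [ 0.99950911 -0.03129854  0.00139427]
 [ 0.00134526 -0.00158701 -0.99999784]]
```

View pics/w2.png

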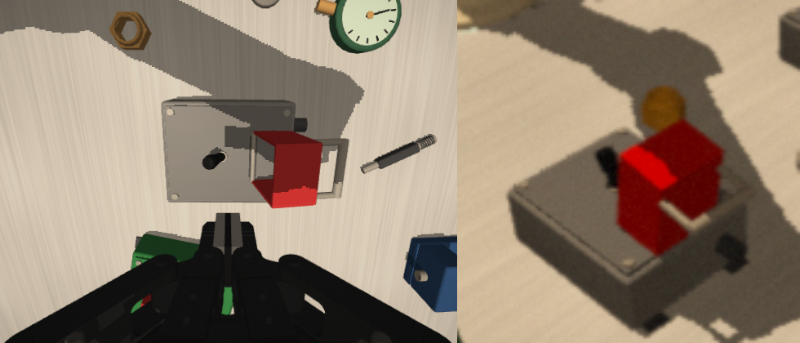

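The guard stands open at its stop. The toggle head is at about (258,197) in full-size wrist pixels and leans to the front.

```bash
python3 - <<'E'
from h import *
import json
m=json.load(open('w2.json'))
print(onz(m,(258,197),.090), onz(m,(270,190),.065))
c=np.array([onz(m,(u/.8167,v/.8167),.06) for u,v in((164,102),(295,102),(166,201))]);print(c)
E
python3 -m jog '[[[0,-0.03,0.02],[0,0,0],0],[[0,-0.058,0.05],[0,0,0],0],[[0,-0.058,0.09],[0,0,0],0],[[0,-0.058,0.12],[0,0,0],0]]'
```

```text
[ 0.49647127 -0.1772267   0.09      ] [ 0.50693996 -0.17725781  0.065     ]
[[ 0.44407778 -0.11337587  0.06      ]
 [ 0.59524529 -0.11794911  0.06      ]
 [ 0.43425012 -0.23696597  0.06      ]]
t: 7.25
tcp_pos: [0.4568, -0.1735, 0.2932]
eef_rot: [[0.029, 1.0, -0.0], [1.0, -0.029, 0.001], [0.001, -0.0, -1.0]]
contact_force: [1.3, -0.5, 0.8]
finger_gap: -0.0
gripper_force: 0.0
```

```bash
python3 -m jog '[[[-0.003,0,0.02],[0,0,0],0],[[-0.003,0,0.04],[0,0,0],0],[[-0.003,0.008,0.04],[0,0,0],0],[[-0.003,0.016,0.04],[0,0,0],0],[[-0.003,0.022,0.04],[0,0,0],0],[[-0.003,0.028,0.04],[0,0,0],0],[[-0.003,0.034,0.04],[0,0,0],0],[[-0.003,0.036,0.04],[0,0,0],0]]'
python3 -m jog '[[[0,0.002,0],[0,0,0],0],[[0,0.004,0],[0,0,0],0]]'
```

```text
t: 8.25
tcp_pos: [0.4936, -0.1782, 0.2556]
eef_rot: [[0.029, 1.0, 0.002], [1.0, -0.029, -0.001], [-0.0, 0.002, -1.0]]
contact_force: [-1.7, -0.0, 1.7]
finger_gap: -0.0001
gripper_force: 1.3
t: 8.5
tcp_pos: [0.4967, -0.1782, 0.2548]
eef_rot: [[0.029, 1.0, 0.0], [1.0, -0.029, -0.0], [-0.0, 0.0, -1.0]]
contact_force: [-1.2, 0.4, 2.7]
finger_gap: 0.0002
gripper_force: 1.2
```

Not at the stop yet, so I'll keep pushing in small steps.

```bash
python3 -m jog '[[[0,0.002,0],[0,0,0],0],[[0,0.004,0],[0,0,0],0]]'; python3 -m jog '[[[0,0.002,0],[0,0,0],0],[[0,0.003,0],[0,0,0],0]]' | grep -E 'tcp|contact'
```

```text
t: 8.75
tcp_pos: [0.5006, -0.1782, 0.2546]
eef_rot: [[0.029, 1.0, -0.0], [1.0, -0.029, 0.0], [0.0, -0.0, -1.0]]
contact_force: [-1.4, -0.7, 0.4]
finger_gap: -0.0001
gripper_force: 0.9
tcp_pos: [0.5023, -0.1785, 0.2543]
contact_force: [-7.6, 0.3, 6.7]
```

```bash
python3 -m jog '[[[0,0.002,0],[0,0,0],0],[[0,0.003,0],[0,0,0],0],[[0,0.003,0],[0,0,0],0]]' | grep -E 'tcp|contact'; python3 -m jog '[[[0,-0.01,0],[0,0,0],0],[[0,-0.04,0],[0,0,0],0],[[0,-0.045,-0.05],[0,0,0],0],[[0,-0.045,-0.1],[0,0,0],0],[[0,-0.0,-0.16],[0,0,0],0],[[0,0,-0.16],[0,0,0],0]]' | grep -E 't:|tcp|contact'
python3 - <<'E'
from h import *
m=vision.camera_model('wrist');a=vision.read_camera('wrist');b=vision.read_camera('scene')
s=cv2.resize(b[160:300,130:270],(420,420));save('w3',cv2.resize(np.hstack([a,s]),(800,343)))
o=arm.get_obs();print(o['tcp_pos'])
import json;json.dump({k:np.array(v).tolist() for k,v in m.items()},open('w3.json','w'))
E
```

```text
tcp_pos: [0.5034, -0.1787, 0.2541]
contact_force: [-13.2, 0.1, 11.0]
t: 10.12
tcp_pos: [0.5098, -0.1782, 0.4191]
eef_rot: [[0.027, 1.0, 0.01], [1.0, -0.027, -0.002], [-0.001, 0.01, -1.0]]
contact_force: [-0.3, -0.7, -0.6]
[ 0.50777828 -0.17810323  0.41586168]
```

View pics/w3.png

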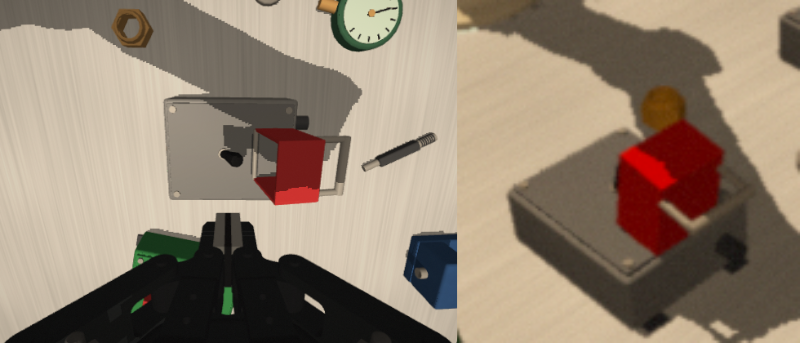

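The toggle now leans to the rear, towards the hinge, with its head at about (290,195) in full-size pixels. Next I'll go over the bar, regrip it and swing it back.

```bash
python3 - <<'E'
from h import *
import json
print(onz(json.load(open('w3.json')),(290,195),.090))
E
python3 -m jog '[[[0,0.04,0],[0,0,0],0.2],[[0,0.09,0],[0,0,0],0.22],[[0.002,0.127,0.0],[0,0,0],0.22],[[0.002,0.127,0.05],[0,0,0],0.22],[[0.002,0.127,0.09],[0,0,0],0.22],[[0.002,0.127,0.09],[0,0,0],0.22]]'
```

```text
[ 0.52292122 -0.17933799  0.09      ]
t: 10.98
tcp_pos: [0.6305, -0.1794, 0.3187]
eef_rot: [[0.03, 0.999, -0.012], [1.0, -0.03, 0.002], [0.002, -0.012, -1.0]]
contact_force: [-0.3, -0.1, 1.4]
finger_gap: 0.0187
gripper_force: 0.0
```

```bash
python3 -m jog '[[[0,0,0],[0,0,0],0.24],[[0,0,0],[0,0,0],0.24]]'
```

```text
t: 11.22
tcp_pos: [0.6342, -0.1806, 0.3269]
eef_rot: [[0.029, 1.0, 0.003], [1.0, -0.029, -0.001], [-0.001, 0.003, -1.0]]
contact_force: [-0.0, -0.1, 0.4]
finger_gap: 0.0203
gripper_force: 0.0
```

```bash
python3 -m jog '[[[0,0.0005,0.02],[0,0,0],0.24],[[0,0.0005,0.035],[0,0,0],0.24],[[0,0.0005,0.045],[0,0,0],0.24],[[0,0.0005,0.052],[0,0,0],0.24],[[0,0.0005,0.056],[0,0,0],0.24],[[0,0.0005,0.056],[0,0,0],0],[[0,0.0005,0.056],[0,0,0],0],[[0,0.0005,0.056],[0,0,0],0]]' 20
```

```text
t: 12.22
tcp_pos: [0.6339, -0.1801, 0.2688]
eef_rot: [[0.029, 1.0, -0.0], [1.0, -0.029, 0.0], [0.0, -0.0, -1.0]]
contact_force: [-0.9, 0.6, -1.7]
finger_gap: 0.0089
gripper_force: 20.6
```

```bash
python3 -m jog '[[[0,-0.0098,-0.015],[0,0,0],0],[[0,-0.0214,-0.0273],[0,0,0],0],[[0,-0.0292,-0.0335],[0,0,0],0],[[0,-0.0376,-0.039],[0,0,0],0],[[0,-0.0464,-0.0436],[0,0,0],0],[[0,-0.0557,-0.0472],[0,0,0],0],[[0,-0.0652,-0.05],[0,0,0],0],[[0,-0.075,-0.0517],[0,0,0],0]]'
```

```text
t: 13.22
tcp_pos: [0.5596, -0.1776, 0.322]
eef_rot: [[0.029, 1.0, 0.003], [1.0, -0.029, 0.0], [0.0, 0.003, -1.0]]
contact_force: [3.7, 2.8, 2.1]
finger_gap: 0.009
gripper_force: 19.9
```

```bash
python3 -m jog '[[[0,-0.01,-0.001],[0,0,0],0],[[0,-0.02,-0.0006],[0,0,0],0],[[0,-0.03,0.0006],[0,0,0],0],[[0,-0.0395,0.003],[0,0,0],0],[[0,-0.049,0.006],[0,0,0],0],[[0,-0.058,0.01],[0,0,0],0],[[0,-0.0667,0.015],[0,0,0],0],[[0,-0.0748,0.0208],[0,0,0],0]]'
python3 -m jog '[[[0,-0.001,0.001],[0,0,0],0],[[0,-0.002,0.002],[0,0,0],0]]'
```

```text
t: 14.22
tcp_pos: [0.4839, -0.1756, 0.2993]
eef_rot: [[0.029, 1.0, 0.0], [1.0, -0.029, 0.0], [0.0, 0.0, -1.0]]
contact_force: [12.4, 6.4, 19.1]
finger_gap: 0.0095
gripper_force: 22.9
t: 14.48
tcp_pos: [0.4836, -0.1756, 0.2994]
eef_rot: [[0.029, 1.0, 0.004], [1.0, -0.029, 0.0], [0.0, 0.004, -1.0]]
contact_force: [2.1, 7.2, 18.9]
finger_gap: 0.0089
gripper_force: 22.2
```

```bash
python3 -m jog '[[[0,0,0],[0,0,0],0.3],[[0,0,0],[0,0,0],0.5],[[0,0,0],[0,0,0],0.6],[[0,0,-0.02],[0,0,0],0.6],[[0,0,-0.05],[0,0,0],0.6],[[0,0,-0.06],[0,0,0],0],[[0,0,-0.06],[0,0,0],0],[[0,0,-0.06],[0,0,0],0]]' | grep -E 'tcp|cont|gap'
```

```text
tcp_pos: [0.4818, -0.1756, 0.3566]
contact_force: [-1.1, -0.3, -0.4]
finger_gap: -0.0001
```

```bash
python3 -m jog '[[[0,0,0.02],[0,0,0],0],[[0,0,0.032],[0,0,0],0],[[0,0,0.035],[0,0,0],0],[[0,0,0.037],[0,0,0],0],[[0,0,0.038],[0,0,0],0],[[0,0,0.038],[0,0,0],0]]' | grep -E 'tcp|cont'
python3 -m jog '[[[0,0,0.001],[0,0,0],0],[[0,0,0.002],[0,0,0],0]]' | grep -E 'tcp|cont'
```

```text
tcp_pos: [0.4823, -0.1758, 0.3204]
contact_force: [-2.3, -0.3, 4.2]
tcp_pos: [0.4824, -0.176, 0.3199]
contact_force: [-9.3, 3.8, 24.5]
```

```bash
python3 -m jog '[[[0,0,-0.01],[0,0,0],0],[[0,0,-0.05],[0,0,0],0],[[0,0,-0.1],[0,0,0],0],[[0,0,-0.1],[0,0,0],0]]' | grep -E 't:|tcp|cont'
python3 - <<'E'
from h import *
m=vision.camera_model('wrist');a=vision.read_camera('wrist');b=vision.read_camera('scene')
s=cv2.resize(b[120:300,130:370],(560,420));save('w4',cv2.resize(np.hstack([a,s]),(800,300)))
E
```

```text
t: 16.98
tcp_pos: [0.4839, -0.1765, 0.4221]
eef_rot: [[0.029, 1.0, 0.009], [1.0, -0.029, -0.002], [-0.002, 0.009, -1.0]]
contact_force: [0.0, 1.0, 0.2]
```

View pics/w4.png

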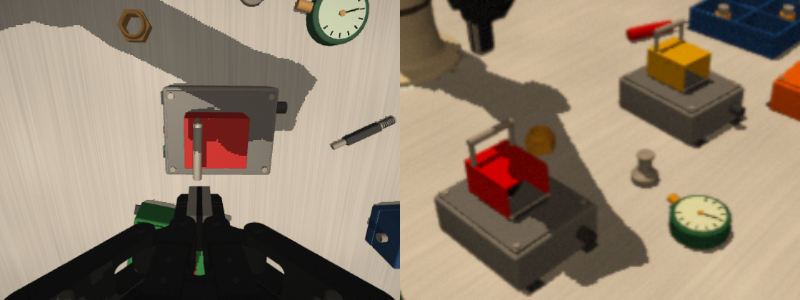

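The red guard is shut, with its bar at about (197,150) in the left picture. The yellow guard on the other box is shut too, and the gripper is clear of everything.

```bash
python3 -c "
from station import arm
print(arm.job_done())"
```

```text
the job is handed in; nothing more can be done
None
```

I swung the red guard to its stop, pushed the toggle over towards the hinge until it stopped, and closed the red guard again. The yellow guard was never touched, and the job was handed in at about 17 s; no verdict came back.

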